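# Tip used sample tubes from a spouted trough into a discard jar

## Robot

A 6-joint arm with a two-finger parallel gripper is mounted at the origin on the work surface. World frame = base frame: x ahead of the robot, y to its left, z up, the work surface at z = 0. Lengths are in mm, angles in degrees, forces in N, time in s.
With the tool pointing down it reaches from about 300 to 850 mm from the base axis. Payload 4.2 kg.
Tool frame: the origin (TCP) lies between the finger pads; the fingertips stand ahead of it and the grasp point (between the pads) lies 3 mm ahead of it (nose_length is the z of the fingertips in the tool frame, in mm); z points along the fingers, y is the line along which they close (so a half turn about z gives the same grasp; the last joint's range is limited). The gripper opens to 91 mm and grips with 3 to 60 N. Pads are 32 mm wide; open, the fingers measure 118 mm over their backs; the gripper's body (76 mm by 178 mm) begins 60 mm behind the grasp point.
Start: joints at [64.802, 18.312, 89.639, -0, 72.044, -1.146], TCP at [234.36, 525.087, 235.976] pointing down, gripper open.
Joint ranges: [-177.97, 177.97], [-48.28, 115.42], [12.27, 149.76], [-77.06, 257.06], [2.81, 150.46], [-146.56, 146.56]. Speed limits (degrees/s): [147.25, 147.25, 180, 180, 180, 180].

## Interface

Orientations are given as [roll, pitch, yaw] about the fixed x, y, z axes, in that order (R = Rz(yaw) Ry(pitch) Rx(roll)).
In Python, from workcell import state, grab_frame, camera_params, job_done, nose_length gives the robot as it stands.
- The arm moves only by the tool step_arm, never from a script. Its argument "plan" is a list that holds one entry, the list of rows, each a list of 5 numbers: the shift along the tool's x, y, z in cm, then the turn about the tool's z in rad, then the opening, from 0 (shut) to 1 (fully open). In form: [[[x, y, z, turn, gripper], ...]]. A call has 1 to 20 rows; each row is the pose to reach, as a shift and turn from the pose commanded when the call began, along the tool's axes at that moment; what a row does not reach only later rows make up. A row lasts 1/8 s, in which the tool goes at most 62.5 mm and 10.7 degrees, less where a joint would pass 70% of its speed; a pose out of reach is approached as far as the arm can. A call with a gripper value outside its range is refused whole. The fingers move at their own pace and stop on an object; "newtons" is the grip in N (left out, the last holds). Time passes only in rows, so rows that repeat a pose let the fingers close. It gives the time, the measured TCP pose, the force, the opening and the grip force at its end, in the units of the state.
- state(): the state, without advancing time (a new reading comes with each control period).
- grab_frame(name): name is "scene" or "top"; returns the picture (400x640x3 uint8, blue, green, red); there is no depth.
- camera_params(name): a dict with "camera_matrix" (3x3 intrinsics, pixels), "k1" (the pictures are not rectified: a ray, as slopes to the right and down, at radius r is drawn at 1 + k1 r^2 times it, then the intrinsics apply), "R" (3x3) and "t" (3): a world point X has camera coordinates R X + t. Camera axes: x right, y down, z forward; pixel columns grow to the right and rows downward; lengths in mm; the calibration is good to about 2 mm. A picture is of the moment at which its call begins. camera_params takes no time and is no camera call.
- job_done(): hands the job in; it is judged then, once.
The state is a dict: "time_s": time; "qpos": joint angles; "qvel": joint speeds; "effort": joint torques, N m; "ee_pos": TCP position; "ee_rot": TCP orientation; "force": force on the tool from outside, world axes, zero at the start; "torque": the same for the moment, N m; "gripper_width": finger opening in mm; "gripper_force": force on a finger pad.
Only numpy, scipy, OpenCV 4.12 (cv2) and the standard library are available. Lean on these libraries where they do the work, as an engineer would, in place of code of your own. Each camera call takes 0.05 s, during which the arm holds its last target. There are 200 camera calls.

## Task

Discard the two used sample tubes: pick up the steel trough by its handle bar and, keeping it level, gently rest its spout on the rim of the open white jar's sleeve with the turned-down lip just inside the mouth, pausing there for a second with the jar lightly carrying the spout. Then, with the spout kept resting there, tip the trough steeply until both tubes have slid into the jar. Set the empty trough down level on the bench, clear of the jar, and leave the jar standing where it was and the other things alone; no tube may fall on the bench.

Things in the scene. Friction and masses are not known exactly. Their poses are not given: they have to be found in the camera images.
- trough: Steel trough 210 long, 27 wide, open on top and at the spout end (x = -105); 0.25 kg. Origin: middle of length and width, at the feet's underside; x along it, spout to -x, z up. Floor z 8 to 11, channel 22 wide, sides up to z 36. Two cross feet 50 wide (y), 12 long, z 0 to 8, at x = -45 and +85: from x = -102 to -51 the flat underside can rest on a rim. All mm.
- trough_grip (a point): Centre of the trough's handle bar, 70 mm above the trough's origin; it balances nearly under it. Bar along the trough's x, 94 mm long, 12 mm wide (y), 16 mm tall, on two uprights at x = -45 and +45 mm, 82 mm of free bar between them. Pinch it across its 12 mm width.
- trough_lip (a point): Middle of the lower edge of the lip turned down at the spout's end (22 mm wide, 3 mm thick, reaching 5 mm below the floor's underside), at x = -103.5, z = 3 mm in the trough's frame.
- jar: Open white plastic jar, loose, about 0.8 kg: round body 116 mm across up to 122 mm, then a shoulder, then from 150 to 170 mm a straight neck 68 mm outside. A stiff sleeve is pushed into the neck: its rim (59 mm outside, 51 mm inside, wall 4 mm) is the mouth. Origin at the centre of its underside, z up. It slides or topples if pushed hard.
- jar_neck (a point): Point on the jar's axis level with the top of its neck, 170 mm above its underside. The mouth (rim of the sleeve, same axis) stands somewhere from 5 to 40 mm above this point, different each time and not reported: feel for it or look. The sleeve does not give way under 25 N.
- tube_front: Used sample tube with a red stopper, 64 mm long, 16 mm thick, about 20 g, lying along the trough's channel nearer the spout. Origin at its middle, on its axis; x along the tube. It is smooth: it stays put in a level trough moved calmly, starts to slide at about 15 to 20 degrees and runs out freely at 45 to 60.
- tube_rear: The same kind of tube, behind the first near the closed end of the trough.
- capped_jar: Bystander: white jar of the same body with a grey screw cap, 174 mm tall, 116 mm across, origin at the centre of its underside.
- tube_rack: Bystander: white tube rack with tubes, 70 x 220 mm, 92 mm tall, origin at the centre of its underside.
- glove_box: Bystander: white cardboard glove box, blue slit on top, 120 x 220 mm, 70 mm tall, origin at the centre of its underside.
- table: The white bench top, surface at z = 0; origin under its middle.
Not all that is in view belongs to the job. Leave any green or purple look-alike of the trough alone.

How it is judged:
By the outcome, as a careful person would: the job done as asked, in the order asked, and still so for the second after the job is handed in, with the robot touching nothing.
It also fails if it takes over 72 s, if anything falls off the work surface, if the arm or the gripper's body presses on something with over 40 N, if the wrist force passes 120 N, or if a joint passes its speed limit or range.

## Working session

There is one attempt and no reset: what is moved stays moved. The work goes in short steps, Python scripts to look and compute and a tool call to move; the robot and the scene stay as the last step left them, time stands still between calls to the robot, and variables do not carry over. Pictures are saved under pics/ and viewed, at most 10 in all, crops included, and the job is handed in when it is done.

Besides the shell and the picture viewer there is one more tool, called in YAML: its name, and indented under it one key for each argument. step_arm: Moves the arm, as the interface text tells. Its arguments: {"type":"object","properties":{"plan":{"type":"array","items":{"type":"array","items":{"type":"array","items":{"type":"number"}}}},"newtons":{"type":"number"}},"required":["plan"]}

```bash
ls; mkdir -p pics; python3 - <<'E'
from workcell import *
import cv2,numpy as np
np.set_printoptions(precision=3,suppress=True)
for n in("scene","top"):
    f=grab_frame(n); cv2.imwrite(f"pics/{n}0.png",f); print(n,camera_params(n))
print(state(),nose_length if not callable(nose_length) else nose_length())
E
```

```text
pics
scene {'camera_matrix': array([[415.356,   0.   , 310.526],
       [  0.   , 415.356, 207.946],
       [  0.   ,   0.   ,   1.   ]]), 'k1': 0.03496671615414574, 'R': array([[-0.584,  0.812, -0.005],
       [ 0.683,  0.488, -0.543],
       [-0.439, -0.32 , -0.84 ]]), 't': array([ 165.693, -305.728, 1455.97 ])}
top {'camera_matrix': array([[467.62 ,   0.   , 316.247],
       [  0.   , 467.62 , 199.185],
       [  0.   ,   0.   ,   1.   ]]), 'k1': -0.10886724061063455, 'R': array([[-0.022, -1.   ,  0.003],
       [-0.992,  0.022, -0.122],
       [ 0.122, -0.006, -0.993]]), 't': array([ 128.842,  493.709, 1343.8  ])}
{'time_s': 0.1, 'qpos': array([64.802, 18.346, 89.699,  0.001, 72.044, -1.147]), 'qvel': array([-0.049, -0.019, -0.254,  0.076,  0.067,  0.042]), 'effort': array([  0.003, -41.333, -23.251,   0.073,   0.042,  -0.   ]), 'ee_pos': array([234.168, 524.703, 235.226]), 'ee_rot': array([-179.911,   -0.003,  155.949]), 'force': array([-0.005,  0.15 ,  0.629]), 'torque': array([-0.018,  0.001, -0.013]), 'gripper_force': 0.0, 'gripper_width': 91.48209474707987} 22.0
```

View pics/scene0.png

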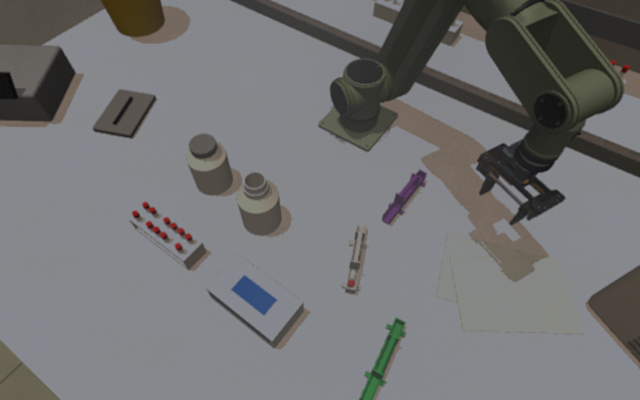

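View pics/top0.png

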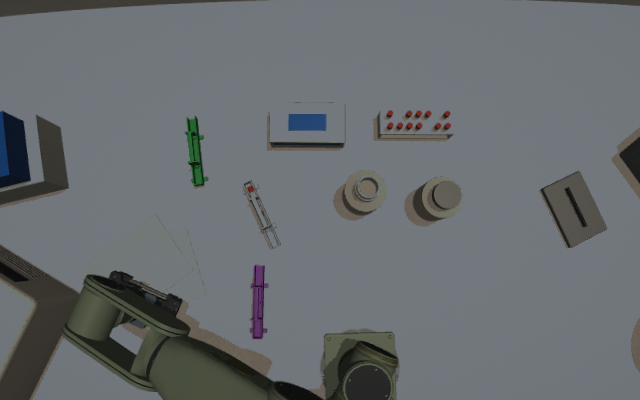

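Candidates for the trough in the top view: green (195,152), purple (259,302) and grey steel (262,214). Only the grey one fits, being steel and holding red-stoppered tubes. I'll confirm that in a crop, along with the open jar (366,190).

```bash
cat > h.py <<'E'
import numpy as np, cv2
from workcell import *
def px(n,X):
    c=camera_params(n); p=c["R"]@np.array(X,float)+c["t"]; s=p[:2]/p[2]; s=s*(1+c["k1"]*(s@s))
    return c["camera_matrix"][:2,:2]@s+c["camera_matrix"][:2,2]
def ray(n,u,v):
    c=camera_params(n);K=c["camera_matrix"]
    d=np.array([(u-K[0,2])/K[0,0],(v-K[1,2])/K[1,1]]); s=d.copy()
    for _ in range(20): s=d/(1+c["k1"]*(s@s))
    return -c["R"].T@c["t"], c["R"].T@np.array([s[0],s[1],1])
def onz(n,u,v,z):
    o,d=ray(n,u,v); return o+d*(z-o[2])/d[2]
def tri(a,b):
    o1,d1=ray("scene",*a);o2,d2=ray("top",*b)
    t=np.linalg.lstsq(np.c_[d1,-d2],o2-o1,rcond=None)[0]
    p,q=o1+d1*t[0],o2+d2*t[1]; return (p+q)/2,np.linalg.norm(p-q)
E
python3 - <<'E'
import cv2,numpy as np
a=cv2.imread("pics/top0.png");b=cv2.imread("pics/scene0.png")
R=lambda i,x,y,w,h:cv2.resize(i[y:y+h,x:x+w],(400,300) if w*3==h*4 else (400,600),interpolation=cv2.INTER_CUBIC)
L=R(a,232,172,60,90); r1=R(a,335,165,60,45); r2=R(b,235,165,60,45)
l2=R(b,330,217,60,90)
cv2.imwrite("pics/c1.png",np.hstack([L,l2])); cv2.imwrite("pics/c2.png",np.vstack([r1,r2]))
E
```

```text
(no output)
```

View pics/c1.png

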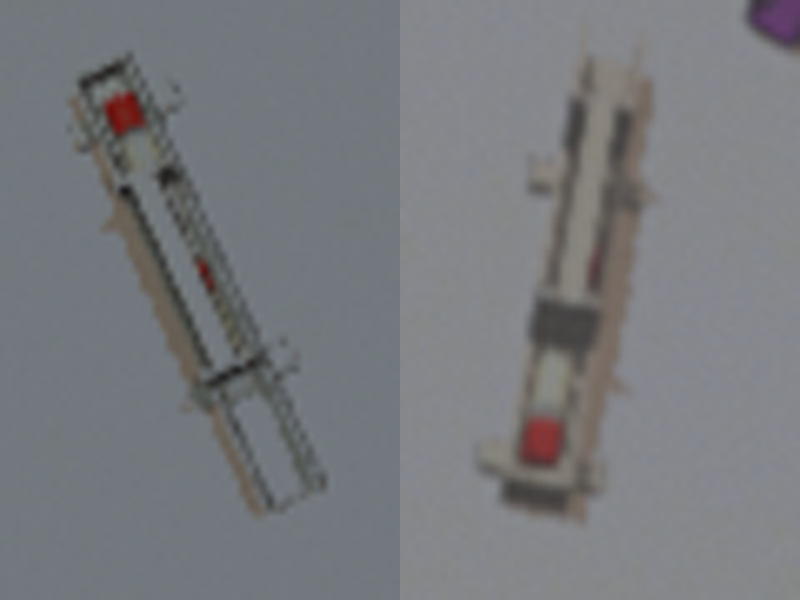

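View pics/c2.png

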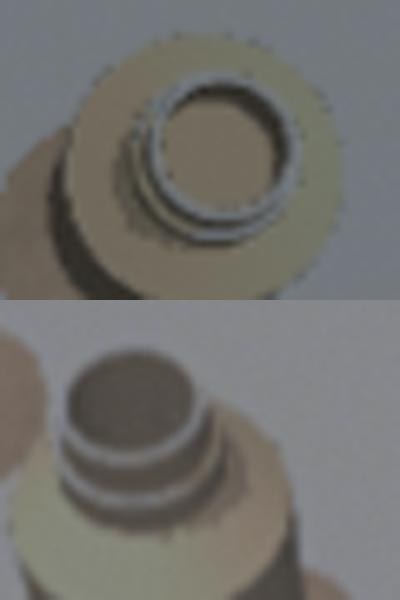

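The crops confirm it. In the top view the steel trough's closed end with the dark end plate is at about (247,183) and its open spout end at about (275,247), towards the robot; foot positions agree. The open jar's rim is centred at about (368,187) in top and (255,181) in scene. Now to measure them.

```bash
python3 - <<'E'
from h import *
np.set_printoptions(precision=1,suppress=True)
k=20/3
T=lambda x,y:(232+(x+.5)/k-.5,172+(y+.5)/k-.5)
S=lambda x,y:(330+(x-400+.5)/k-.5,217+(y+.5)/k-.5)
J1=lambda x,y:(335+(x+.5)/k-.5,165+(y+.5)/k-.5)
J2=lambda x,y:(235+(x+.5)/k-.5,165+(y-300+.5)/k-.5)
O=[onz("top",*T(*p),36) for p in((262,512),(322,488))]
C=[onz("top",*T(*p),36) for p in((82,80),(130,58))]
o,c=np.mean(O,0),np.mean(C,0);print("open",O,"closed",C,"len",np.linalg.norm(o-c),"mid",(o+c)/2,"yaw(x: spout->closed)",np.degrees(np.arctan2(*(c-o)[1::-1])))
print("widths",np.linalg.norm(O[0]-O[1]),np.linalg.norm(C[0]-C[1]))
b=[onz("top",*T(*p),78) for p in((145,185),(240,365))];print("bar",b,np.mean(b,0))
# scene closed end top edge
print("scene closed top z36",onz("scene",*S(535,480),36), "open", onz("scene",*S(612,62),36))
print("rim tri",tri(J2(135,406),J1(222,150)))
for z in (175,190,210): print(z,onz("top",*J1(222,150),z),onz("scene",*J2(135,406),z), "dia", np.linalg.norm(onz("top",*J1(148,150),z)-onz("top",*J1(298,150),z)))
print("body",onz("top",*J1(205,175),122))
E
```

```text
open [array([355.2, 252.4,  36. ]), array([365.1, 226.1,  36. ])] closed [array([546.7, 329.9,  36. ]), array([556. , 308.6,  36. ])] len 207.23190055621308 mid [455.8 279.2  36. ] yaw(x: spout->closed) 22.69866109197598
widths 28.009460225845586 23.2770785127086
bar [array([494.1, 296.8,  78. ]), array([416.5, 257. ,  78. ])] [455.3 276.9  78. ]
scene closed top z36 [553.9 319.9  36. ] open [376.  244.5  36. ]
rim tri (array([506. , -16.9, 189.9]), np.float64(1.1165481555942072))
175 [507.8 -18.2 175. ] [498.7 -25.9 175. ] dia 59.558783114416364
190 [505.6 -16.4 190. ] [506.3 -17.3 190. ] dia 58.82566284871541
210 [502.7 -14.  210. ] [516.4  -5.8 210. ] dia 57.848169161114136
body [505.3 -17.  122. ]
```

```bash
python3 - <<'E'
from h import *
np.set_printoptions(precision=1,suppress=True)
a=np.radians(22.7);M=np.array([455.8,279,0]);ex=np.array([np.cos(a),np.sin(a),0]);ey=np.array([-ex[1],ex[0],0])
W=lambda x,y,z:M+ex*x+ey*y+np.array([0,0,z])
out=[]
f=grab_frame("scene");g=grab_frame("top")
for n,im,x0,y0 in(("scene",f,328,232),("top",g,236,180)):
    k=10; w,h=(40,56) if n=="scene" else (40,56)
    c=cv2.resize(im[y0:y0+h,x0:x0+w],None,fx=k,fy=k,interpolation=cv2.INTER_CUBIC)
    c=cv2.convertScaleAbs(c,alpha=1.6,beta=-60)
    for x in(47,-47):
        for z,col in((36,(0,255,0)),(62,(255,255,0)),(78,(255,0,255))):
            for y in(-6,6,-13.5,13.5):
                p=(px(n,W(x,y,z))-[x0,y0]+.5)*k
                if 0<=p[0]<w*k and 0<=p[1]<h*k: cv2.circle(c,tuple(int(v) for v in p),3,col,-1)
    out.append(c)
cv2.imwrite("pics/c3.png",np.hstack(out))
E
```

```text
(no output)
```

View pics/c3.png

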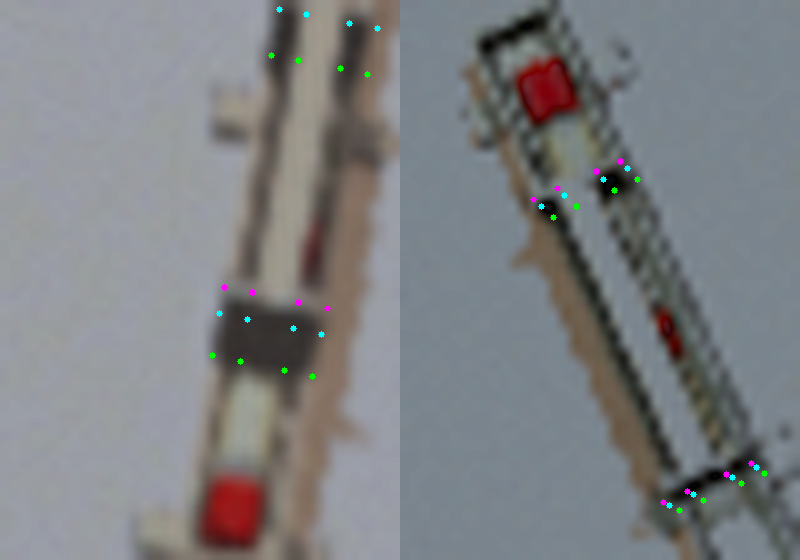

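The picture shows the rear upright as a full-width (about 27 mm) plate reaching nearly to the bar's top: scene crop dark block at (268,335). The trough pose fits to about 1 px.

The tool can only turn about its own vertical axis. So the trough has to tip by swinging in the pinch, and the hinge must be well behind the balance point. I'll pinch the handle at its rear end. First I'll move above it.

step_arm:
  plan:
    - [[-33.26,-10.23,9.6,2.326,1],[-33.26,-10.23,9.6,2.326,1],[-33.26,-10.23,9.6,2.326,1],[-33.26,-10.23,9.6,2.326,1],[-33.26,-10.23,9.6,2.326,1],[-33.26,-10.23,9.6,2.326,1],[-33.26,-10.23,9.6,2.326,1],[-33.26,-10.23,9.6,2.326,1],[-33.26,-10.23,9.6,2.326,1],[-33.26,-10.23,9.6,2.326,1],[-33.26,-10.23,9.6,2.326,1],[-33.26,-10.23,9.6,2.326,1],[-33.26,-10.23,9.6,2.326,1],[-33.26,-10.23,9.6,2.326,1],[-33.26,-10.23,9.6,2.326,1],[-33.26,-10.23,9.6,2.326,1]]

```text
time_s: 2.2
ee_pos: [496.4, 296.1, 139.9]
ee_rot: [-180.0, 0.0, 22.7]
force: [0.0, 0.4, 0.0]
gripper_width: 91.3
gripper_force: 0.0
```

step_arm:
  plan:
    - [[0,0,4,0,1],[0,0,7,0,1],[0,0,7.9,0,1],[0,0,7.9,0,1],[0,0,7.9,0,0.45],[0,0,7.9,0,0.36],[0,0,7.9,0,0.32],[0,0,7.9,0,0.28],[0,0,7.9,0,0.1],[0,0,7.9,0,0.1],[0,0,7.9,0,0.1],[0,0,7.9,0,0.1]]
  newtons: 15

```text
time_s: 3.7
ee_pos: [496.4, 296.1, 60.9]
ee_rot: [180.0, 0.0, 22.7]
force: [0.1, -0.4, -0.4]
gripper_width: 26.9
gripper_force: 15.0
```

```bash
python3 - <<'E'
from h import *
g=grab_frame("top");s=grab_frame("scene")
c=[cv2.resize(i[y:y+60,x:x+40],None,fx=10,fy=10,interpolation=cv2.INTER_CUBIC) for i,x,y in((g,236,180),(s,328,232))]
cv2.imwrite("pics/c4.png",np.hstack(c)); st=state(); print(st["ee_pos"],st["force"],st["gripper_width"],st["gripper_force"])
E
```

```text
[496.41755489 296.06553658  60.91066055] [ 0.16743125  0.33795784 -0.1433632 ] 26.611166552050374 14.999011605978012
```

View pics/c4.png

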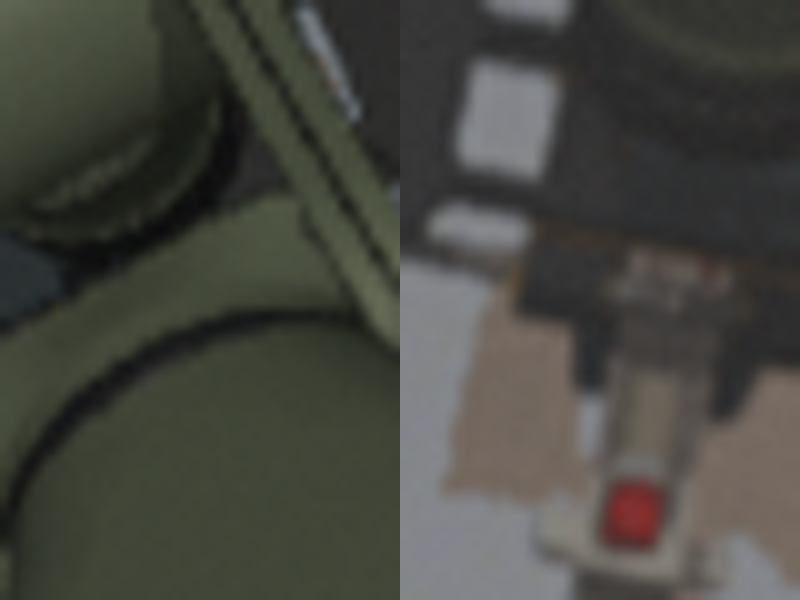

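The grip is closed at 26.9 mm, on the handle's rear end plate; scene crop shows the trough still in place with its red stopper at (633,512). Next I grip firmly and lift calmly.

step_arm:
  plan:
    - [[0,0,0,0,0.1],[0,0,0,0,0.1],[0,0,-0.2,0,0.1],[0,0,-0.7,0,0.1],[0,0,-1.6,0,0.1],[0,0,-2.9,0,0.1],[0,0,-4.5,0,0.1],[0,0,-6.3,0,0.1],[0,0,-8.3,0,0.1],[0,0,-10.3,0,0.1],[0,0,-12.3,0,0.1],[0,0,-14.3,0,0.1],[0,0,-16.1,0,0.1],[0,0,-17.7,0,0.1],[0,0,-19.1,0,0.1],[0,0,-20.1,0,0.1],[0,0,-20.8,0,0.1],[0,0,-21.2,0,0.1],[0,0,-21.4,0,0.1],[0,0,-21.4,0,0.1]]
  newtons: 60

```text
time_s: 6.3
ee_pos: [496.3, 296.1, 274.7]
ee_rot: [180.0, 0.0, 22.7]
force: [-0.4, 0.4, -3.4]
gripper_width: 26.3
gripper_force: 60.0
```

```bash
python3 - <<'E'
from h import *
s=grab_frame("scene");cv2.imwrite("pics/s5.png",s)
st=state(); print(st["ee_pos"],st["force"],st["torque"],st["gripper_width"])
a=np.radians(22.7);e=np.array([np.cos(a),np.sin(a),0]);y=np.array([-e[1],e[0],0]);G=st["ee_pos"]-[0,0,3]
for n,x,z in(("spout",-105,36),("spoutfloor",-105,8),("tail",105,36)):
    for yy in(-13.5,13.5): print(n,px("scene",G+e*(x-44)+y*yy+[0,0,z-58]).round(1))
print(st["torque"]@y)
E
```

```text
[496.27909462 296.02492792 274.61621314] [ 0.82597724 -0.05126402 -2.97979399] [-0.06995963  0.03651889 -0.00641025] 26.38360666341804
spout [366.1 174.3]
spout [377.1 176.2]
spoutfloor [364.9 181.1]
spoutfloor [375.7 183. ]
tail [351.2 249.2]
tail [363.5 251.7]
0.06068791299647159
```

step_arm:
  plan:
    - [[-0.05,0.14,0,-0.012,0.1],[-0.2,0.57,0,-0.047,0.1],[-0.44,1.28,0,-0.106,0.1],[-0.74,2.14,0,-0.176,0.1],[-1.08,3.14,0,-0.259,0.1],[-1.47,4.28,0,-0.353,0.1],[-1.87,5.42,0,-0.447,0.1],[-2.26,6.56,0,-0.541,0.1],[-2.65,7.7,0,-0.635,0.1],[-3.04,8.84,0,-0.729,0.1],[-3.44,9.98,0,-0.823,0.1],[-3.83,11.12,0,-0.917,0.1],[-4.17,12.12,0,-0.999,0.1],[-4.47,12.98,0,-1.069,0.1],[-4.71,13.69,0,-1.128,0.1],[-4.86,14.12,0,-1.163,0.1],[-4.91,14.26,0,-1.175,0.1],[-4.91,14.26,0,-1.175,0.1],[-4.91,14.26,0,-1.175,0.1]]

```text
time_s: 8.72
ee_pos: [506.0, 145.8, 274.9]
ee_rot: [-180.0, -0.0, 90.0]
force: [0.3, -0.0, -2.3]
gripper_width: 26.1
gripper_force: 60.0
```

```bash
python3 - <<'E'
from h import *
np.set_printoptions(precision=2,suppress=True)
s=grab_frame("scene");t=grab_frame("top")
st=state(); print(st["ee_pos"],st["ee_rot"],st["force"],st["torque"])
e=np.array([0,1,0]);y=np.array([-1,0,0]);G=st["ee_pos"]-[0,0,3]
c=[]
for n,i,x,y0,w,h in(("top",t,325,150,80,120),("scene",s,225,120,80,120)):
    im=cv2.resize(i[y0:y0+h,x:x+w],None,fx=5,fy=5,interpolation=cv2.INTER_CUBIC)
    for xx,z in((-105,36),(-105,8),(105,36)):
        for yy in(-13.5,13.5):
            p=((px(n,G+e*(xx-44)+y*yy+[0,0,z-58])-[x,y0]+.5)*5).astype(int); cv2.circle(im,tuple(p.tolist()),2,(0,0,255),-1)
    c.append(im)
cv2.imwrite("pics/c6.png",np.hstack(c))
E
```

```text
[506.02 145.79 274.91] [-180.     -0.01   90.01] [ 0.37  0.74 -2.64] [0.   0.03 0.02]
```

View pics/c6.png

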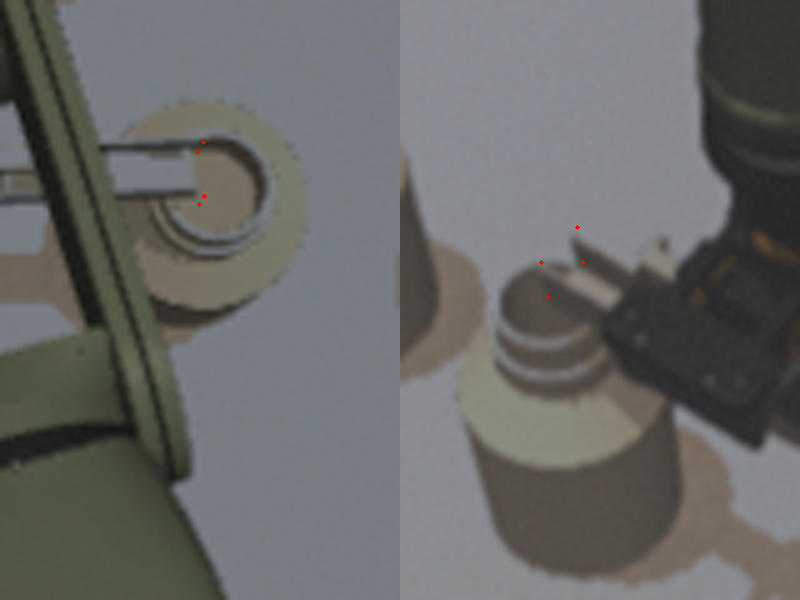

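The top crop shows the spout end at (197,169) lying over the near side of the mouth, centred within about 2 mm. The scene crop suggests the nose is slightly low. I'll check whether it is drooping over time.

```bash
python3 - <<'E'
from h import *
np.set_printoptions(precision=2,suppress=True)
s5=cv2.imread("pics/s5.png");s=grab_frame("scene")
cv2.imwrite("pics/s7.png",s);st=state();G2=st["ee_pos"]-[0,0,3];G1=np.array([496.3,296.0,271.6])
c=[]
for i,x,y0,G,yaw in((s5,330,165,G1,22.7),(s,240,150,G2,90)):
    a=np.radians(yaw);e=np.array([np.cos(a),np.sin(a),0]);y=np.array([-e[1],e[0],0])
    im=cv2.resize(i[y0:y0+50,x:x+50],None,fx=8,fy=8,interpolation=cv2.INTER_CUBIC);im=cv2.convertScaleAbs(im,alpha=1.5,beta=-40)
    for tilt,col in((0,(0,0,255)),(4,(0,255,0))):
      r=np.radians(tilt)
      for xx,z in((-105,36),(-105,8)):
        for yy in(-13.5,13.5):
          dx,dz=xx-44,z-58; X=G+e*(dx*np.cos(r)-dz*np.sin(r))+y*yy+np.array([0,0,dx*np.sin(r)+dz*np.cos(r)])
          p=((px("scene",X)-[x,y0]+.5)*8).astype(int); cv2.circle(im,tuple(p.tolist()),2,col,-1)
    c.append(im)
cv2.imwrite("pics/c7.png",np.hstack(c))
E
```

```text
(no output)
```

View pics/c7.png

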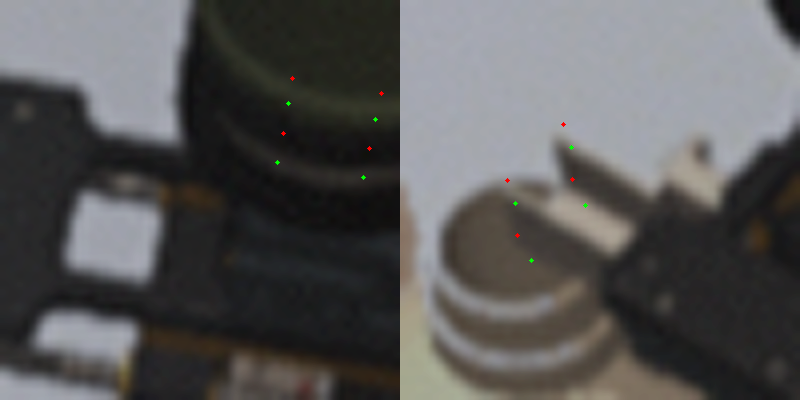

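```bash
python3 - <<'E'
from h import *
print(tri((256.5,170.6),(364.3,183.6)))
for z in (235,245,250): print(z,onz("top",364.3,183.6,z), onz("scene",256.5,170.6,z))
E
```

```text
(array([507.12564184,  -2.04010799, 243.5669628 ]), np.float64(1.494546082714415))
235 [508.00919052  -2.3731094  235.        ] [502.8777814   -7.81079948 235.        ]
245 [506.46227144  -1.26352519 245.        ] [508.24518831  -1.87017016 245.        ]
250 [505.68881191  -0.70873309 250.        ] [510.92889177   1.10014451 250.        ]
```

step_arm:
  plan:
    - [[-0.05,-0.02,0.1,0,0.1],[-0.15,-0.05,0.4,0,0.1],[-0.25,-0.08,0.8,0,0.1],[-0.3,-0.1,1.2,0,0.1],[-0.3,-0.1,1.6,0,0.1],[-0.3,-0.1,1.85,0,0.1],[-0.3,-0.1,2.0,0,0.1],[-0.3,-0.1,2.1,0,0.1],[-0.3,-0.1,2.15,0,0.1],[-0.3,-0.1,2.2,0,0.1]]

```text
time_s: 10.12
ee_pos: [505.1, 142.6, 253.0]
ee_rot: [180.0, -0.0, 90.0]
force: [-0.6, -0.4, -2.4]
gripper_width: 26.6
gripper_force: 60.0
```

```bash
cat > r.py <<'E'
from workcell import *
import numpy as np
np.set_printoptions(precision=3,suppress=True)
a=[]
for i in range(6): grab_frame("top"); s=state(); a.append(np.r_[s["force"],s["torque"]])
print(s["time_s"],s["ee_pos"],s["gripper_width"],np.mean(a,0))
E
python3 r.py
```

```text
10.425 [505.099 142.609 253.009] 26.382363078759614 [ 0.221 -0.272 -2.2    0.014  0.047  0.021]
```

step_arm:
  plan:
    - [[0,0,0.08,0,0.1],[0,0,0.16,0,0.1],[0,0,0.24,0,0.1],[0,0,0.3,0,0.1]]

```text
time_s: 10.92
ee_pos: [505.0, 142.6, 249.9]
ee_rot: [-180.0, -0.0, 90.0]
force: [0.1, -0.2, -2.1]
gripper_width: 25.9
gripper_force: 60.0
```

```bash
python3 r.py
```

```text
11.225 [505.103 142.633 249.989] 26.002705764266135 [-0.55   0.164 -2.305  0.02   0.047 -0.003]
```

step_arm:
  plan:
    - [[0,0,0.08,0,0.1],[0,0,0.16,0,0.1],[0,0,0.24,0,0.1],[0,0,0.3,0,0.1]]

```text
time_s: 11.72
ee_pos: [505.0, 142.6, 246.9]
ee_rot: [-180.0, -0.0, 90.0]
force: [-0.3, -0.0, -3.0]
gripper_width: 26.3
gripper_force: 60.0
```

```bash
python3 r.py
```

```text
12.025 [505.087 142.614 246.988] 26.150091078452213 [-0.025 -0.429 -2.534  0.003  0.055  0.008]
```

step_arm:
  plan:
    - [[0,0,0.06,0,0.1],[0,0,0.12,0,0.1],[0,0,0.18,0,0.1],[0,0,0.2,0,0.1]]

```text
time_s: 12.52
ee_pos: [505.1, 142.7, 245.1]
ee_rot: [180.0, -0.0, 90.0]
force: [0.3, 0.0, -1.3]
gripper_width: 26.2
gripper_force: 60.0
```

```bash
python3 r.py
```

```text
12.825 [505.09  142.658 245.041] 26.346056723846296 [ 0.068  0.638 -1.591 -0.036  0.082  0.001]
```

step_arm:
  plan:
    - [[0,0,0.02,0,0.1],[0,0,0.02,0,0.1],[0,0,0.02,0,0.1],[0,0,0.02,0,0.1],[0,0,0.02,0,0.1],[0,0,0.02,0,0.1],[0,0,0.02,0,0.1],[0,0,0.02,0,0.1],[0,0,0.02,0,0.1]]

```text
time_s: 13.95
ee_pos: [505.1, 142.6, 244.8]
ee_rot: [180.0, -0.0, 90.0]
force: [0.5, 1.0, -0.9]
gripper_width: 26.1
gripper_force: 60.0
```

```bash
python3 r.py; python3 - <<'E'
from h import *
s=grab_frame("scene");t=grab_frame("top")
cv2.imwrite("pics/s8.png",s);cv2.imwrite("pics/t8.png",t)
c=[cv2.convertScaleAbs(cv2.resize(i[y:y+50,x:x+40],None,fx=10,fy=10,interpolation=cv2.INTER_CUBIC),alpha=1.5,beta=-40) for i,x,y in((t,345,160),(s,238,155))]
cv2.imwrite("pics/c8.png",np.hstack(c))
E
```

```text
14.25 [505.073 142.599 244.754] 25.953143769507864 [-0.19   0.832 -0.763 -0.015  0.061  0.011]
```

View pics/c8.png

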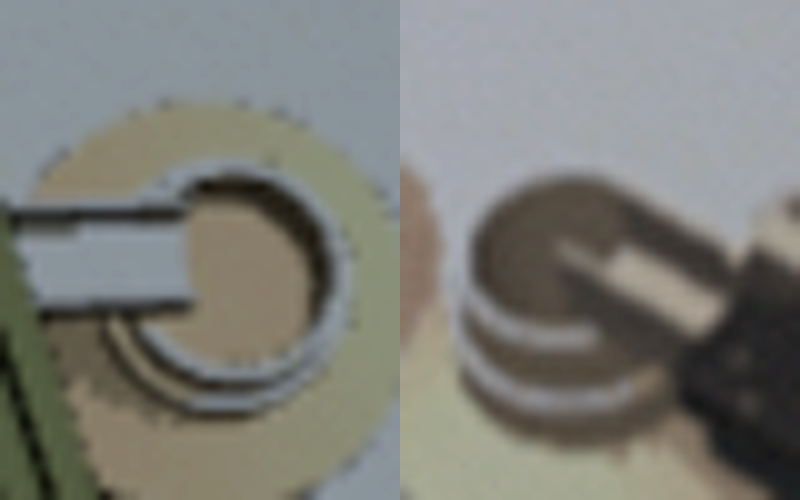

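The spout end, at (190,260) in the left crop, is about 10 mm inside the near wall and roughly centred in the mouth. The jar carried about 1–1.7 N for over a second. Now I loosen the pinch so it acts as a hinge and start the tipping arc.

step_arm:
  plan:
    - [[0,0,0,0,0.1],[0,0,0,0,0.1],[0,0,0,0,0.1],[-0.1,0,-0.25,0,0.1],[-0.25,0,-0.6,0,0.1],[-0.4,0,-0.9,0,0.1],[-0.53,0,-1.18,0,0.1],[-0.53,0,-1.18,0,0.1]]
  newtons: 6

```text
time_s: 15.35
ee_pos: [505.2, 137.2, 256.8]
ee_rot: [180.0, -0.0, 90.0]
force: [-0.0, -0.0, -2.3]
gripper_width: 26.6
gripper_force: 6.0
```

```bash
python3 r.py; python3 - <<'E'
from h import *
cv2.imwrite("pics/s9.png",grab_frame("scene"))
E
```

```text
15.65 [505.114 137.286 256.575] 27.108809815739143 [ 0.226  0.117 -1.914 -0.128  0.007 -0.006]
```

```bash
python3 - <<'E'
import cv2,numpy as np
a=cv2.imread("pics/s8.png");b=cv2.imread("pics/s9.png")
for n,(x,y,w,h) in {"spout":(253,175,14,12),"jar":(238,200,20,25),"finger":(275,165,30,20)}.items():
    t=a[y:y+h,x:x+w];r=cv2.matchTemplate(cv2.resize(b[y-10:y+h+10,x-10:x+w+10],None,fx=4,fy=4,interpolation=2),cv2.resize(t,None,fx=4,fy=4,interpolation=2),cv2.TM_CCOEFF_NORMED)
    _,m,_,l=cv2.minMaxLoc(r);print(n,m,(np.array(l)-40)/4)
E
```

```text
spout 0.9064545035362244 [-1.5 -1. ]
jar 0.9989423751831055 [0. 0.]
finger 0.9861167669296265 [-2.5 -4. ]
```

It is pivoting: the spout stays down and the jar has not moved (0 px). Continuing the arc.

step_arm:
  plan:
    - [[-0.15,0,-0.3,0,0.1],[-0.35,0,-0.65,0,0.1],[-0.6,0,-1.12,0,0.1],[-0.85,0,-1.5,0,0.1],[-1.1,0,-1.87,0,0.1],[-1.35,0,-2.2,0,0.1],[-1.6,0,-2.55,0,0.1],[-1.85,0,-2.85,0,0.1],[-2.1,0,-3.15,0,0.1],[-2.15,0,-3.21,0,0.1]]
  newtons: 4

```text
time_s: 16.95
ee_pos: [505.1, 115.6, 288.9]
ee_rot: [180.0, -0.0, 90.0]
force: [-0.5, -0.1, -1.8]
gripper_width: 27.1
gripper_force: 4.0
```

```bash
python3 r.py; python3 - <<'E'
from h import *
s=grab_frame("scene");t=grab_frame("top");cv2.imwrite("pics/s10.png",s);cv2.imwrite("pics/t10.png",t)
a=cv2.imread("pics/s8.png")
for n,(x,y,w,h) in {"jar":(238,200,20,25),"spout":(253,175,14,12)}.items():
    q=a[y:y+h,x:x+w];r=cv2.matchTemplate(cv2.resize(s[y-14:y+h+14,x-14:x+w+14],None,fx=4,fy=4,interpolation=2),cv2.resize(q,None,fx=4,fy=4,interpolation=2),cv2.TM_CCOEFF_NORMED)
    _,m,_,l=cv2.minMaxLoc(r);print(n,m,(np.array(l)-56)/4)
for n,im in(("s",s),("t",t)):
    m=cv2.inRange(cv2.cvtColor(im,cv2.COLOR_BGR2HSV),(0,120,60),(8,255,255))|cv2.inRange(cv2.cvtColor(im,cv2.COLOR_BGR2HSV),(172,120,60),(180,255,255))
    k,_,st,c=cv2.connectedComponentsWithStats(m)
    print(n,[(c[i].round().tolist(),int(st[i,4])) for i in range(1,k) if st[i,4]>3])
E
```

```text
17.25 [505.064 115.831 288.585] 27.10098146809292 [ 0.106  0.044 -2.127 -0.094  0.028  0.002]
jar 0.9989166259765625 [0. 0.]
spout 0.5528748035430908 [13.5  2. ]
s [([436.0, 2.0], 23), ([446.0, 5.0], 26), ([457.0, 9.0], 26), ([535.0, 37.0], 32), ([547.0, 41.0], 34), ([559.0, 45.0], 40), ([572.0, 49.0], 38), ([585.0, 54.0], 42), ([598.0, 58.0], 43), ([611.0, 63.0], 44), ([625.0, 68.0], 45), ([312.0, 197.0], 7), ([149.0, 208.0], 55), ([135.0, 214.0], 27), ([166.0, 220.0], 26), ([156.0, 230.0], 96), ([177.0, 228.0], 62), ([188.0, 236.0], 30), ([178.0, 246.0], 29)]
t [([390.0, 113.0], 21), ([409.0, 113.0], 23), ([418.0, 113.0], 21), ([428.0, 113.0], 23), ([447.0, 113.0], 22), ([390.0, 125.0], 21), ([400.0, 125.0], 22), ([409.0, 125.0], 23), ([419.0, 125.0], 22), ([438.0, 126.0], 22), ([447.0, 125.0], 23)]
```

```bash
python3 - <<'E'
from h import *
for f,n in(("s8","scene"),("s9","scene"),("s10","scene")):
    im=cv2.imread(f"pics/{f}.png");h=cv2.cvtColor(im,cv2.COLOR_BGR2HSV);m=cv2.inRange(h,(0,120,40),(8,255,255))|cv2.inRange(h,(172,120,40),(180,255,255))
    k,_,st,c=cv2.connectedComponentsWithStats(m)
    for i in range(1,k):
        if 230<c[i][0]<420 and c[i][1]>100: 
            o,d=ray(n,*c[i]);print(f,c[i].round(1),st[i,:5],(o+d*(506-o[0])/d[0]).round(1))
E
```

```text
s8 [318.1 214.2] [316 212   5   5  15] [506.  183.1 210.7]
s9 [317.  210.4] [315 209   5   4  13] [506.  179.9 224.7]
s10 [312.1 197.4] [310 197   5   2   7] [506.  165.7 267.3]
```

step_arm:
  plan:
    - [[-0.2,0,-0.22,0,0.1],[-0.5,0,-0.55,0,0.1],[-0.88,0,-0.92,0,0.1],[-1.2,0,-1.22,0,0.1],[-1.55,0,-1.52,0,0.1],[-1.87,0,-1.78,0,0.1],[-2.2,0,-2.03,0,0.1],[-2.55,0,-2.28,0,0.1],[-2.9,0,-2.53,0,0.1],[-3.27,0,-2.76,0,0.1],[-3.64,0,-2.98,0,0.1],[-3.9,0,-3.1,0,0.1],[-4.0,0,-3.18,0,0.1]]
  newtons: 3

```text
time_s: 18.98
ee_pos: [505.1, 75.6, 320.5]
ee_rot: [-180.0, -0.0, 90.0]
force: [0.0, 0.4, -2.0]
gripper_width: 26.9
gripper_force: 3.0
```

```bash
python3 r.py; cat > look.py <<'E'
from h import *
import sys
s=grab_frame("scene");t=grab_frame("top");N=sys.argv[1];cv2.imwrite(f"pics/s{N}.png",s);cv2.imwrite(f"pics/t{N}.png",t)
a=cv2.imread("pics/s8.png");x,y,w,h=238,200,20,25
r=cv2.matchTemplate(cv2.resize(s[y-14:y+h+14,x-14:x+w+14],None,fx=4,fy=4,interpolation=2),cv2.resize(a[y:y+h,x:x+w],None,fx=4,fy=4,interpolation=2),cv2.TM_CCOEFF_NORMED)
_,m,_,l=cv2.minMaxLoc(r);print("jar",m,(np.array(l)-56)/4)
for n,im in(("scene",s),("top",t)):
    h=cv2.cvtColor(im,cv2.COLOR_BGR2HSV);m=cv2.inRange(h,(0,120,40),(8,255,255))|cv2.inRange(h,(172,120,40),(180,255,255))
    k,_,st,c=cv2.connectedComponentsWithStats(m)
    for i in range(1,k):
        if (230<c[i][0]<420 and c[i][1]>100 and n=="scene") or (n=="top" and c[i][1]>140):
            o,d=ray(n,*c[i]);print(n,c[i].round(1),st[i,4],(o+d*(506-o[0])/d[0]).round(1) if n=="scene" else onz(n,*c[i],200).round())
E
python3 look.py 11
```

```text
19.275 [505.034  75.78  320.353] 27.177444657127733 [ 0.065 -0.146 -1.999 -0.097  0.045  0.002]
jar 0.9989437460899353 [0. 0.]
top [361. 189.] 1 [500.   3. 200.]
```

step_arm:
  plan:
    - [[-0.2,0,-0.1,0,0.1],[-0.5,0,-0.25,0,0.1],[-0.85,0,-0.42,0,0.1],[-1.17,0,-0.57,0,0.1],[-1.5,0,-0.7,0,0.1],[-1.8,0,-0.82,0,0.1],[-2.1,0,-0.93,0,0.1],[-2.38,0,-1.02,0,0.1],[-2.38,0,-1.02,0,0.1],[-2.38,0,-1.02,0,0.1]]

```text
time_s: 20.62
ee_pos: [505.0, 52.0, 330.6]
ee_rot: [-180.0, -0.0, 90.0]
force: [-0.2, -0.6, -1.7]
gripper_width: 27.1
gripper_force: 3.0
```

```bash
python3 r.py; python3 look.py 12; python3 - <<'E'
import cv2,numpy as np
c=[]
for N,x,y in(("s12",235,95),("t12",335,150)):
    i=cv2.imread(f"pics/{N}.png")[y:y+120 if N[0]=="s" else y+120,x:x+80]
    c.append(cv2.convertScaleAbs(cv2.resize(i,None,fx=5,fy=5,interpolation=cv2.INTER_CUBIC),alpha=1.5,beta=-40))
cv2.imwrite("pics/c12.png",np.hstack(c))
E
```

```text
20.925 [505.043  52.059 330.608] 26.84305906346289 [ 0.308 -0.012 -1.907 -0.056  0.027  0.   ]
jar 0.9989699125289917 [0. 0.]
top [375.  189.5] 2 [497. -33. 200.]
```

View pics/c12.png

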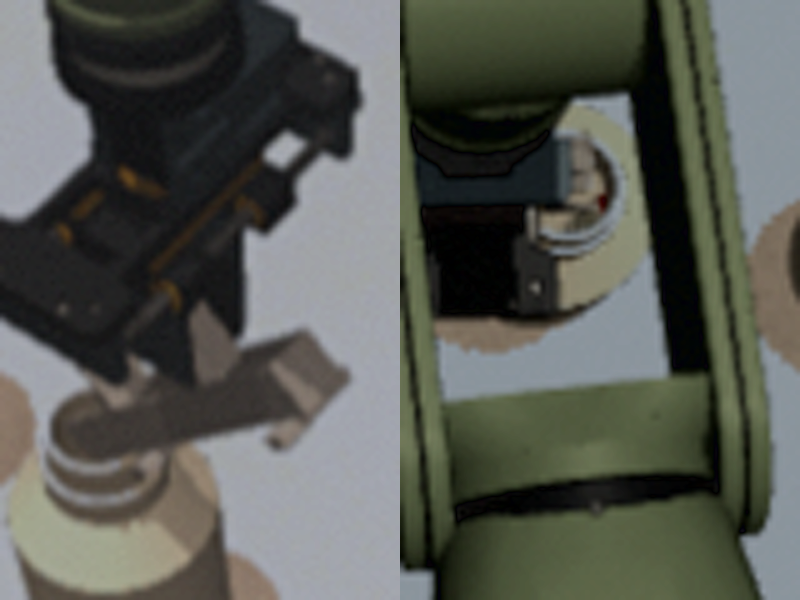

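The trough is tipped about 50° with its spout in the mouth (scene crop (75,430)). A red stopper shows inside the jar in the top crop at (603,200), and the jar has not moved. I'll go a little steeper and rock gently so both tubes are surely out.

step_arm:
  plan:
    - [[-0.4,0,-0.13,0,0.1],[-0.9,0,-0.28,0,0.1],[-1.4,0,-0.4,0,0.1],[-1.7,0,-0.46,0,0.1],[-1.7,0,-0.46,0,0.1],[-1.2,0,-0.35,0,0.1],[-0.7,0,-0.22,0,0.1],[-1.2,0,-0.35,0,0.1],[-1.7,0,-0.46,0,0.1],[-1.7,0,-0.46,0,0.1],[-1.7,0,-0.46,0,0.1],[-1.7,0,-0.46,0,0.1]]

```text
time_s: 22.52
ee_pos: [505.0, 35.0, 335.2]
ee_rot: [-180.0, -0.0, 90.0]
force: [0.2, 0.6, -1.9]
gripper_width: 27.2
gripper_force: 3.0
```

```bash
python3 r.py; python3 look.py 13
```

```text
22.825 [505.027  35.05  335.23 ] 26.901750163539212 [-0.079  0.19  -1.893 -0.072  0.044  0.003]
jar 0.9988492131233215 [0. 0.]
```

step_arm:
  plan:
    - [[0.3,0,0.07,0,0.1],[0.9,0,0.22,0,0.1],[1.69,0,0.42,0,0.1],[2.3,0,0.65,0,0.1],[2.9,0,0.88,0,0.1],[3.5,0,1.16,0,0.1],[4.07,0,1.45,0,0.1],[4.62,0,1.78,0,0.1],[5.18,0,2.12,0,0.1],[5.7,0,2.5,0,0.1],[6.21,0,2.87,0,0.1],[6.7,0,3.3,0,0.1],[7.2,0,3.73,0,0.1],[7.6,0,4.15,0,0.1],[8.0,0,4.55,0,0.1],[8.08,0,4.65,0,0.1]]
  newtons: 4

```text
time_s: 24.92
ee_pos: [505.0, 116.1, 288.4]
ee_rot: [-180.0, -0.0, 90.0]
force: [0.5, -0.5, -0.7]
gripper_width: 26.9
gripper_force: 4.0
```

```bash
python3 r.py; python3 look.py 14
```

```text
25.225 [505.072 115.768 288.878] 27.206794857636282 [-0.242 -0.181 -1.829 -0.089  0.059 -0.028]
jar 0.9989394545555115 [0. 0.]
top [375.  189.5] 2 [497. -33. 200.]
```

At the same pose as before, the rear tube's stopper no longer shows, so the trough is empty there. Now back to level.

step_arm:
  plan:
    - [[0.2,0,0.24,0,0.1],[0.5,0,0.6,0,0.1],[0.8,0,0.99,0,0.1],[1.05,0,1.35,0,0.1],[1.3,0,1.7,0,0.1],[1.54,0,2.07,0,0.1],[1.75,0,2.45,0,0.1],[1.95,0,2.83,0,0.1],[2.15,0,3.21,0,0.1],[2.33,0,3.6,0,0.1],[2.5,0,4.0,0,0.1],[2.6,0,4.25,0,0.1],[2.65,0,4.39,0,0.1],[2.65,0,4.39,0,0.1]]

```text
time_s: 27.08
ee_pos: [505.1, 142.3, 244.8]
ee_rot: [180.0, -0.0, 90.0]
force: [0.6, -0.1, -1.0]
gripper_width: 27.2
gripper_force: 4.0
```

```bash
python3 r.py; python3 look.py 15; python3 - <<'E'
import cv2,numpy as np
a=cv2.imread("pics/s8.png");b=cv2.imread("pics/s15.png");A=cv2.imread("pics/t8.png");B=cv2.imread("pics/t15.png")
for n,p,q,(x,y,w,h) in(("spout s",a,b,(253,175,14,12)),("spout t",A,B,(350,178,16,16))):
    r=cv2.matchTemplate(cv2.resize(q[y-10:y+h+10,x-10:x+w+10],None,fx=4,fy=4,interpolation=2),cv2.resize(p[y:y+h,x:x+w],None,fx=4,fy=4,interpolation=2),cv2.TM_CCOEFF_NORMED)
    _,m,_,l=cv2.minMaxLoc(r);print(n,m,(np.array(l)-40)/4)
E
```

```text
27.375 [505.083 142.322 244.95 ] 27.04290985351504 [-0.023 -0.236 -1.532 -0.132  0.048  0.017]
jar 0.9989952445030212 [0. 0.]
top [375. 190.] 3 [496. -33. 200.]
spout s 0.9797745943069458 [-1.5  -1.75]
spout t 0.9155271649360657 [0.25 0.75]
```

step_arm:
  plan:
    - [[0,0,0,0,0.1],[0,0,0,0,0.1],[0,0,0,0,0.1],[0,0,-0.1,0,0.1],[0,0,-0.4,0,0.1],[0,0,-0.9,0,0.1],[0,0,-1.6,0,0.1],[0,0,-2.4,0,0.1],[0,0,-3.1,0,0.1],[0,0,-3.6,0,0.1],[0,0,-3.9,0,0.1],[0,0,-4.0,0,0.1]]
  newtons: 60

```text
time_s: 28.98
ee_pos: [505.1, 142.3, 285.0]
ee_rot: [180.0, -0.0, 90.0]
force: [-0.2, 0.0, -1.3]
gripper_width: 26.3
gripper_force: 60.0
```

```bash
python3 r.py; python3 look.py 16; python3 r.py
```

```text
29.275 [504.955 142.276 284.617] 25.78122260530297 [ 0.169  0.255 -2.214  0.003  0.07  -0.002]
jar 0.9989673495292664 [0. 0.]
top [375. 190.] 3 [496. -33. 200.]
29.675 [505.058 142.304 284.855] 25.979577332851438 [ 0.158  0.119 -1.976  0.014  0.046  0.001]
```

step_arm:
  plan:
    - [[0.15,-0.01,0,0.012,0.1],[0.6,-0.03,0,0.047,0.1],[1.38,-0.08,0,0.106,0.1],[2.3,-0.13,0,0.176,0.1],[3.4,-0.19,0,0.259,0.1],[4.6,-0.26,0,0.353,0.1],[5.84,-0.33,0,0.447,0.1],[7.07,-0.4,0,0.541,0.1],[8.3,-0.46,0,0.635,0.1],[9.53,-0.53,0,0.729,0.1],[10.76,-0.6,0,0.823,0.1],[12.0,-0.67,0,0.917,0.1],[13.06,-0.73,0,0.999,0.1],[14.0,-0.78,0,1.069,0.1],[14.76,-0.83,0,1.128,0.1],[15.2,-0.85,0,1.163,0.1],[15.37,-0.86,0,1.175,0.1],[15.37,-0.86,0,1.175,0.1]]

```text
time_s: 31.92
ee_pos: [496.5, 296.0, 284.8]
ee_rot: [180.0, -0.0, 22.7]
force: [-0.1, -0.1, -1.9]
gripper_width: 25.5
gripper_force: 60.0
```

step_arm:
  plan:
    - [[0,0,0.3,0,0.1],[0,0,0.9,0,0.1],[0,0,1.8,0,0.1],[0,0,3.0,0,0.1],[0,0,4.5,0,0.1],[0,0,6.3,0,0.1],[0,0,8.3,0,0.1],[0,0,10.3,0,0.1],[0,0,12.3,0,0.1],[0,0,14.2,0,0.1],[0,0,16.0,0,0.1],[0,0,17.5,0,0.1],[0,0,18.8,0,0.1],[0,0,19.8,0,0.1],[0,0,20.5,0,0.1],[0,0,21.0,0,0.1],[0,0,21.3,0,0.1],[0,0,21.3,0,0.1]]

```text
time_s: 34.17
ee_pos: [496.2, 296.0, 73.8]
ee_rot: [-180.0, -0.0, 22.7]
force: [-5.0, -2.5, 8.0]
gripper_width: 25.9
gripper_force: 60.0
```

```bash
python3 r.py
```

```text
34.475 [496.145 295.944  73.81 ] 25.80100591178429 [-4.298 -2.367  8.71  -0.358  0.701  0.019]
```

step_arm:
  plan:
    - [[0,0,-0.1,0,0.1],[0,0,-0.1,0,0.1],[0,0,-0.1,0,0.1],[0,0,0,0,0.1],[0,0,0.15,0,0.1],[0,0,0.3,0,0.1],[0,0,0.45,0,0.1],[0,0,0.6,0,0.1],[0,0,0.6,0,0.1]]
  newtons: 3

```text
time_s: 35.6
ee_pos: [496.5, 296.1, 65.7]
ee_rot: [-180.0, -0.0, 22.7]
force: [0.6, 0.0, 3.5]
gripper_width: 27.1
gripper_force: 3.0
```

```bash
python3 r.py
```

```text
35.9 [496.528 296.067  65.76 ] 27.082255256877175 [ 1.367  0.377  2.081  0.051 -0.034  0.006]
```

step_arm:
  plan:
    - [[0,0,0,0,0.31],[0,0,0,0,0.34],[0,0,0,0,0.4],[0,0,0,0,0.6],[0,0,0,0,1],[0,0,0,0,1],[0,0,0,0,1],[0,0,0,0,1],[0,0,-1,0,1],[0,0,-4,0,1],[0,0,-10,0,1],[0,0,-16,0,1],[0,12,-22,0,1],[0,18,-22,0,1],[0,24,-22,0,1],[0,24,-22,0,1],[0,24,-22,0,1]]

```text
time_s: 38.02
ee_pos: [590.4, 70.7, 287.0]
ee_rot: [179.9, -0.1, 22.3]
force: [0.4, 0.8, -0.9]
gripper_width: 91.1
gripper_force: 0.0
```

```bash
python3 - <<'E'
from h import *
s=grab_frame("scene");t=grab_frame("top");st=state();print(st["time_s"],st["ee_pos"],st["gripper_width"])
cv2.imwrite("pics/s20.png",s);cv2.imwrite("pics/t20.png",t)
t0=cv2.imread("pics/top0.png");s0=cv2.imread("pics/scene0.png")
for n,a,b,R in(("trough top",t0,t,(242,178,38,72)),("trough scene",s0,s,(345,228,24,64)),("jar top",t0,t,(343,168,46,46)),("jar scene",s0,s,(236,172,48,62)),("capped",t0,t,(420,176,44,46)),("rack",t0,t,(378,108,72,30)),("box",t0,t,(270,100,76,46))):
    x,y,w,h=R;r=cv2.matchTemplate(cv2.resize(b[y-8:y+h+8,x-8:x+w+8],None,fx=4,fy=4,interpolation=2),cv2.resize(a[y:y+h,x:x+w],None,fx=4,fy=4,interpolation=2),cv2.TM_CCOEFF_NORMED)
    _,m,_,l=cv2.minMaxLoc(r);print(n,round(m,3),(np.array(l)-32)/4)
for n,im in(("scene",s),("top",t)):
    h=cv2.cvtColor(im,cv2.COLOR_BGR2HSV);m=cv2.inRange(h,(0,100,40),(8,255,255))|cv2.inRange(h,(172,100,40),(180,255,255))
    k,_,q,c=cv2.connectedComponentsWithStats(m)
    print(n,[(c[i].round().tolist(),int(q[i,4])) for i in range(1,k) if (n=="scene" and 200<c[i][0]<500 and c[i][1]>100) or (n=="top" and c[i][1]>140)])
# dark crop stats: spout region position of steel trough by difference to an empty bench
E
```

```text
38.125 [588.81153761  74.30550718 286.21846192] 91.19418339950249
trough top 0.546 [0.25 0.75]
trough scene 0.745 [ 0.25 -0.75]
jar top 0.355 [ 8. -8.]
jar scene 0.332 [0.25 0.  ]
capped 0.999 [0. 0.]
rack 0.983 [0. 0.]
box 0.411 [0. 0.]
scene []
top []
```

The trough is set down at its old place and shows no red. The arm now hangs above the jar area without touching anything, so I'll move it aside and check.

step_arm:
  plan:
    - [[0,-3,0,0,1],[0,-10,0,0,1],[0,-16,0,0,1],[0,-22,0,0,1],[0,-28,0,0,1],[0,-34,0,0,1],[0,-40,0,0,1],[0,-44,0,0,1],[0,-44,0,0,1],[0,-44,0,0,1],[0,-44,0,0,1]]

```text
time_s: 39.5
ee_pos: [419.4, 479.7, 286.1]
ee_rot: [180.0, -0.0, 22.6]
force: [0.6, -0.3, -0.3]
gripper_width: 91.5
gripper_force: 0.0
```

```bash
python3 - <<'E'
from h import *
s=grab_frame("scene");t=grab_frame("top");st=state();print(st["time_s"],st["ee_pos"])
cv2.imwrite("pics/s21.png",s);cv2.imwrite("pics/t21.png",t)
t0=cv2.imread("pics/top0.png");s0=cv2.imread("pics/scene0.png")
for n,a,b,R in(("trough top",t0,t,(242,178,38,72)),("trough scene",s0,s,(345,228,24,64)),("jar top",t0,t,(343,168,46,46)),("jar scene",s0,s,(236,195,48,40)),("capped",t0,t,(420,176,44,46)),("rack",t0,t,(378,108,72,30)),("box",t0,t,(270,100,76,46))):
    x,y,w,h=R;r=cv2.matchTemplate(cv2.resize(b[y-8:y+h+8,x-8:x+w+8],None,fx=4,fy=4,interpolation=2),cv2.resize(a[y:y+h,x:x+w],None,fx=4,fy=4,interpolation=2),cv2.TM_CCOEFF_NORMED)
    _,m,_,l=cv2.minMaxLoc(r);print(n,round(m,3),(np.array(l)-32)/4)
for n,im in(("scene",s),("top",t)):
    h=cv2.cvtColor(im,cv2.COLOR_BGR2HSV);m=cv2.inRange(h,(0,90,40),(8,255,255))|cv2.inRange(h,(172,90,40),(180,255,255))
    k,_,q,c=cv2.connectedComponentsWithStats(m)
    print(n,[(c[i].round().tolist(),int(q[i,4])) for i in range(1,k) if (n=="scene" and 200<c[i][0]<500 and c[i][1]>100) or (n=="top" and c[i][1]>140)])
E
```

```text
39.6 [419.75529362 479.62462109 286.17876709]
trough top 0.833 [0.   0.75]
trough scene 0.879 [ 0.5 -1. ]
jar top 0.976 [0. 0.]
jar scene 0.999 [0. 0.]
capped 0.999 [0. 0.]
rack 0.999 [0. 0.]
box 0.999 [0. 0.]
scene []
top [([375.0, 190.0], 3)]
```

```bash
python3 -c "
from workcell import *
print(job_done())"
```

```text
the job is handed in; nothing more can be done
None
```

Job handed in at about 40 s. The trough is empty and back on the bench near its old place, and the jar and bystanders are unmoved in the pictures. I see one red stopper inside the jar and infer the second tube is there too, since no red shows in the trough or on the bench. I pinched the handle across its 27 mm rear end plate, not the bar's 12 mm width as you asked, because this arm cannot tilt its tool and only a rear hinge lets the trough swing down. The trough also hung about 2° nose-down while carried.

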